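# Press a power module onto the sprung contact of a test fixture

### The arm

A 6-joint arm with a two-finger parallel gripper is mounted at the origin on the work surface. World frame = base frame: x ahead of the robot, y to its left, z up, the work surface at z = 0. Lengths are in m, angles in degrees, forces in N, time in s.
With the tool pointing down it reaches from about 0.325 to 0.85 m from the base axis. Payload 15.5 kg.
Tool frame: the origin (TCP) lies at the very end of the fingers, on their centre line; the grasp point (between the pads) lies arm.grip_depth behind it (arm.grip_depth is the distance from the TCP to the grasp point, in m); z points along the fingers, y is the direction in which the jaws open and shut (so a half turn about z gives the same grasp; the last joint's range is limited). The gripper opens to 91 mm and grips with 3 to 60 N. Pads are 32 mm wide; open, the fingers measure 118 mm over their backs; the gripper's body (76 mm by 178 mm) begins 60 mm behind the grasp point.
Start: joints at [-79.211, 28.281, 77.091, -0, 74.628, -5.472], TCP at [0.175, -0.6, 0.214] pointing down, gripper open.
Joint ranges: [-166.48, 166.48], [-47.26, 123.95], [12.59, 153.08], [-70.14, 250.14], [6.76, 159.57], [-176.63, 176.63]. Speed limits (degrees/s): [108.29, 108.29, 147.25, 172.46, 172.46, 172.46].

### API

Orientations are given as a 3x3 rotation matrix whose columns are the frame's x, y, z axes.
In Python, from rig import arm gives the robot as it stands. Calls block until the motion is done:
- arm.move_to(position, orientation): joint-space move of the TCP to a pose.
- arm.move_l(position, orientation=None, feed=0.15): straight line of the TCP; orientation=None keeps the orientation; feed is the mean speed in m/s.
- arm.move_joints(angles): joint-space move.
- arm.grip(opening): finger opening in m; the grip force is fixed at half the most; returns when the fingers have stopped.
- arm.sleep(seconds).
- arm.solve_ik(position, orientation): joint angles nearest the present ones, or None.
- arm.snapshot(name): name is "scene" or "top" or "wrist"; returns the picture (420x560x3 uint8, red, green, blue); there is no depth.
- arm.get_calibration(name): a dict with "intrinsics" (3x3 intrinsics, pixels), "k1" (the pictures are not rectified: a ray, as slopes to the right and down, at radius r is drawn at 1 + k1 r^2 times it, then the intrinsics apply), "cam_to_world" (4x4, takes a point from camera to world coordinates). Camera axes: x right, y down, z forward; pixel columns grow to the right and rows downward; lengths in m; the calibration is good to about 2 mm. A picture is of the moment at which its call begins: read the wrist's pose just before it. get_calibration takes no time and is no camera call; for the wrist camera it gives the pose at the moment of the call.
A pose or a line that the arm cannot do raises arm.Unreachable and nothing moves.
- arm.sign_off(): hands the job in, once; it reports no verdict.
Readings, each from a call of its own:
- arm.current_t(): time.
- arm.current_joint_positions(): joint angles.
- arm.current_dq(): joint speeds.
- arm.current_tau(): joint torques, N m.
- arm.current_ee_pos(): TCP position.
- arm.current_tool_rot(): TCP orientation.
- arm.current_force(): force on the tool from outside, world axes, zero at the start.
- arm.current_torque(): the same for the moment, N m.
- arm.current_width(): finger opening in m.
Only numpy, scipy, OpenCV 4.12 (cv2) and the standard library are available. Lean on these libraries where they do the work, as an engineer would, in place of code of your own. Each camera call takes 0.05 s, during which the arm holds its last target.

### The job

Pick up the finned power module, lay it upright and lengthwise in the open drawer of the test fixture and let go of it; then slide the drawer shut by pushing its front plate, so that the module presses the sprung contact pin back until the drawer meets its hard stop. The spring would push it open again, so finish while still holding the front plate firmly against the stop with the gripper. Do not ram it, and leave the other things on the bench where they are.

Things in the scene. Friction and masses are not known exactly. Their poses are not given: they have to be found in the camera images.
- module: power module, a box 60 (its x) x 34 (its y) x 46 mm high (its z): black case, aluminium cooling fins along x on the upper 18 mm, brass contact disc at each end; 0.11 to 0.22 kg. Both ends are alike, either may face the pin. Origin: centre of its underside. Starts upright on the bench, at any of three places shared with the screen can and the capacitor.
- fixture: test fixture fixed to the bench: dark base plate 92 mm wide, 8 mm thick, x -100 to +135 mm in its frame; low rails (top 15 mm above bench); black block 76 mm wide, 52 mm high at x +74 to +126 mm holds the contact pin. Origin: bench height, centre line, under the inner face of the shut drawer's front plate. x: the drawer's closing direction, away from the robot; z up.
- drawer (a joint): how far the drawer stands open, m: 0 shut against its hard stop, up to 0.09 open; starts 0.06 to 0.085. It slides along the fixture's x axis (closing towards +x) with about 1 N of friction and no catch.
- drawer_pocket (a point): centre of the inner floor of the drawer's pocket, 12 mm above the bench, moves with the drawer, axes as the fixture. The pocket is 70 mm long (x) and 44 mm wide (y) inside; its side and far walls are 3 to 4 mm thick and reach only 8 mm above this floor; the near wall is the front plate.
- drawer_front (a point): centre line of the outer face (towards the robot) of the drawer's upright front plate, 40 mm above the bench, moves with the drawer, axes as the fixture. The plate is flat, 70 mm wide (y), 8 mm thick, from 9 to 60 mm above the bench. Push here along the fixture's +x.
- plunger (a joint): how far the sprung contact pin is pushed in, m: 0 free, 16 mm at most. Spring 3 N at first touch plus 0.5 N per mm; with the module in the drawer against the front plate and the drawer at its stop it stands at 0.010 (8 N), so that keeping the drawer at its stop takes a steady push of about 10 N.
- plunger_tip (a point): tip of the round brass-headed contact pin (10 mm across), 32 mm above the bench, pointing towards the drawer; it meets the module's end 20 mm above the module's underside, when the drawer is still about 10 mm open.
- screen_can: plain flat steel screening can without fins, 44 x 40 x 22 mm high; loose, not part of the job; origin at the centre of its underside
- capacitor: black round can capacitor standing upright, 35 mm across, 45 mm high; loose, not part of the job; origin at the centre of its underside
- tin: round open flux tin, 60 mm across, 16 mm high; loose, not part of the job; origin at the centre of its underside
- tin_lid: round shallow lid of the tin, 62 mm across, 9 mm high; loose, not part of the job; origin at the centre of its underside
- transformer: small iron-core transformer with copper winding, 44 x 46 x 38 mm high; loose, not part of the job; origin at the centre of its underside
- pump: desoldering pump lying along its x axis, 200 mm long, 24 mm wide, 20 mm high; loose, not part of the job; origin at the centre of its underside
Mind the look-alikes: they are no part of the job. What is shaped like the module but green or red is not meant.

How it is judged (in metres and radians):
On the way:
1. the module lies upright in the pocket of the open drawer and has been let go (x of module in the frame of drawer_pocket between -0.008 and 0.008 m and y of module in the frame of drawer_pocket between -0.008 and 0.008 m and z of module in the frame of drawer_pocket between -0.004 and 0.003 m and angle between module's own z axis and vertical below 0.1 rad and contact force between the fingers and module below 0.2 N and value of joint drawer above 0.035 m), for 0.2 s.
At the end, for the whole second after the job is handed in: Module upright in the pocket (within 8 mm of its centre, on its floor, not gripped); drawer within 2 mm of its stop; contact pin pushed in over 7 mm, bearing on the module with over 4 N; fingers pushing the drawer with over 5 N; all at rest (x of module in the frame of drawer_pocket between -0.008 and 0.008 m and y of module in the frame of drawer_pocket between -0.008 and 0.008 m and z of module in the frame of drawer_pocket between -0.004 and 0.003 m and angle between module's own z axis and vertical below 0.1 rad and contact force between the fingers and module below 0.2 N and value of joint drawer below 0.002 m and value of joint plunger above 0.007 m and contact force between module and plunger above 4 N and contact force between the fingers and drawer above 5 N and velocity of joint drawer between -0.01 and 0.01 m/s and linear speed of module below 0.01 m/s); the arm keeps its last pose, push and grip.
It fails at once if the drawer is rammed: the gripper pushes it with more than 60 N (contact force between any of the fingers, the arm and drawer above 60 N).
It fails at once if another thing on the bench is shifted by more than 25 mm (distance of any of screen_can, capacitor, tin, tin_lid, transformer, pump from where it was at the start of the episode above 0.025 m).
It also fails if it takes over 54 s, if anything falls off the work surface, if the arm or the gripper's body presses on something with over 40 N, if the wrist force passes 120 N, or if a joint passes its speed limit or range.

## Working session

There is one attempt and no reset: what is moved stays moved. The work goes in short steps, each a Python script; the robot and the scene stay as the last script left them, time stands still between calls to the robot, and variables do not carry over. Pictures are saved under pics/ and viewed, and the job is handed in when it is done.

```bash
ls; mkdir -p pics
python3 - <<'E'
from rig import arm
import cv2,numpy as np
for n in ["scene","top","wrist"]:
    im=arm.snapshot(n); cv2.imwrite(f"pics/{n}0.png",cv2.cvtColor(im,cv2.COLOR_RGB2BGR))
    c=arm.get_calibration(n); print(n,np.round(c["intrinsics"],1).tolist(),c["k1"],np.round(c["cam_to_world"],3).tolist())
print(arm.current_t(),arm.grip_depth)
E
```

```text
pics
scene [[400.1, 0.0, 279.2], [0.0, 400.1, 203.7], [0.0, 0.0, 1.0]] -0.03899916346884277 [[-0.626, 0.522, -0.58, 1.096], [0.78, 0.425, -0.459, 0.432], [0.006, -0.74, -0.673, 0.706], [0.0, 0.0, 0.0, 1.0]]
top [[385.3, 0.0, 285.0], [0.0, 385.3, 208.7], [0.0, 0.0, 1.0]] -0.06239475846102126 [[0.017, -0.996, 0.085, 0.434], [-1.0, -0.016, 0.013, -0.003], [-0.012, -0.086, -0.996, 0.954], [0.0, 0.0, 0.0, 1.0]]
wrist [[350.6, 0.0, 285.8], [0.0, 350.6, 212.7], [0.0, 0.0, 1.0]] -0.09014125752483489 [[0.28, -0.931, -0.233, 0.24], [-0.96, -0.272, -0.066, -0.581], [-0.002, 0.242, -0.97, 0.384], [0.0, 0.0, 0.0, 1.0]]
0.15 0.0188
```

View pics/scene0.png

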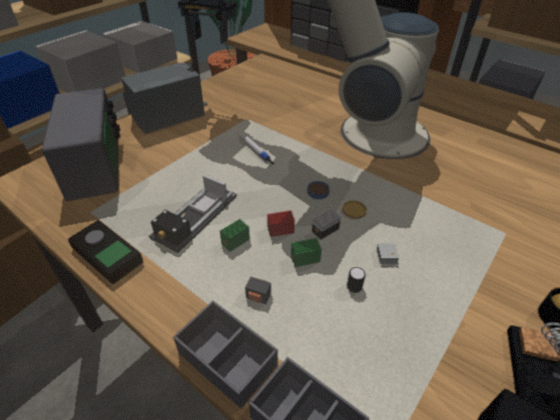

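View pics/top0.png

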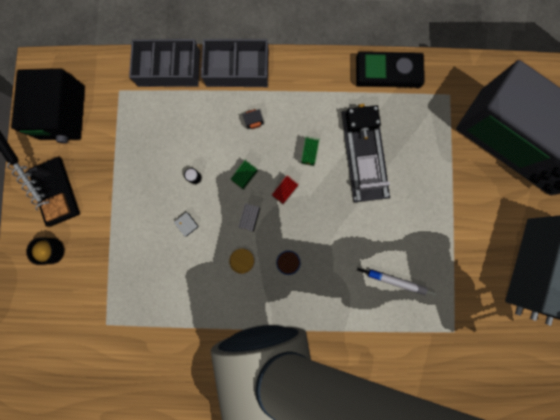

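View pics/wrist0.png

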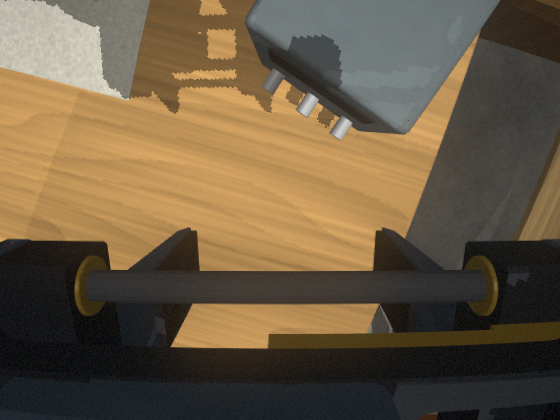

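Candidates in the top view: dark grey finned box at (250,217), which fits the description. The rest don't: green boxes (244,175) and (310,151), red box (285,190), plain screen can (186,223), round capacitor (192,175), transformer (253,119). I'll check the choice in close crops.

Run:
```python
import cv2,numpy as np
t=cv2.imread("pics/top0.png"); s=cv2.imread("pics/scene0.png")
a=cv2.resize(t[180:260,210:310],None,fx=4,fy=4,interpolation=cv2.INTER_CUBIC)
b=cv2.resize(s[190:270,280:380],None,fx=4,fy=4,interpolation=cv2.INTER_CUBIC)
cv2.imwrite("pics/crop1.png",np.clip(np.hstack([a,b])*1.6,0,255).astype(np.uint8))
c=cv2.resize(t[95:210,320:410],None,fx=5,fy=5,interpolation=cv2.INTER_CUBIC)
cv2.imwrite("pics/crop2.png",np.clip(c*1.3,0,255).astype(np.uint8))
```

```text
(no output)
```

View pics/crop1.png

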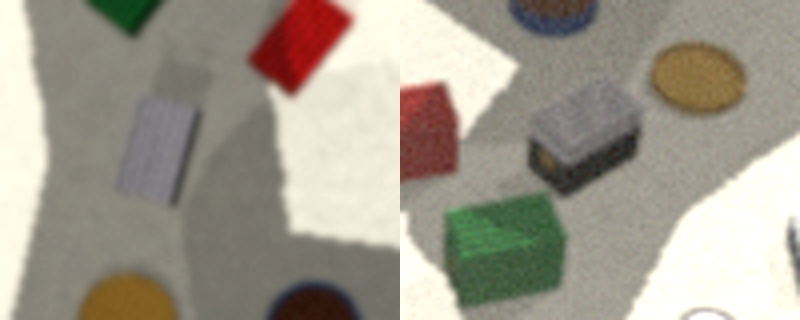

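View pics/crop2.png

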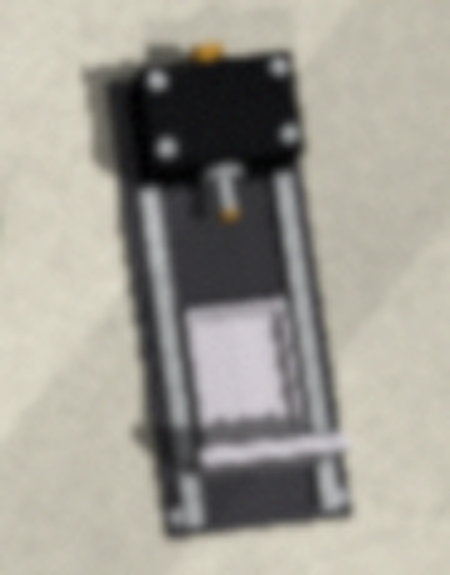

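The choice is confirmed: the box at top view (250,217) has an aluminium finned top, a black case and a brass end disc. The fixture is seen at (365,155), with the drawer open. Next I get rough positions, then look from the wrist camera.

```bash
cat > h.py <<'E'
from rig import arm
import cv2,numpy as np
def ray(cal,px):
    K=np.array(cal["intrinsics"]);k=cal["k1"];T=np.array(cal["cam_to_world"])
    d=np.array([(px[0]-K[0,2])/K[0,0],(px[1]-K[1,2])/K[1,1]])
    u=d.copy()
    for _ in range(30): u=d/(1+k*(u@u))
    v=T[:3,:3]@np.array([u[0],u[1],1]); return T[:3,3],v
def plane(cal,px,z):
    o,v=ray(cal,px); return o+v*(z-o[2])/v[2]
def proj(cal,P):
    K=np.array(cal["intrinsics"]);T=np.array(cal["cam_to_world"])
    p=T[:3,:3].T@(np.asarray(P)-T[:3,3]); u=p[:2]/p[2]; u=u*(1+cal["k1"]*(u@u))
    return np.array([K[0,0]*u[0]+K[0,2],K[1,1]*u[1]+K[1,2]])
def down(yaw): # tool z down, jaw axis y at world angle yaw(deg)
    a=np.radians(yaw); y=np.array([np.cos(a),np.sin(a),0]); z=np.array([0,0,-1.]); return np.column_stack([np.cross(y,z),y,z])
def snap(n,name):
    c=arm.get_calibration(n); im=cv2.cvtColor(arm.snapshot(n),cv2.COLOR_RGB2BGR); cv2.imwrite(f"pics/{name}.png",im); return c,im
E
python3 - <<'E'
from h import *
c=arm.get_calibration("top")
m=np.array([[147,95],[197,105],[178,207],[117,193]])/4+[210,180]
P=np.array([plane(c,p,.046) for p in m]); print(np.round(P,3),P.mean(0))
o=[320,95]
for n,p,z in [("pl l",(205,455),.06),("pl r",(345,440),.06),("blk nl",(150,180),.052),("blk nr",(300,170),.052),("blk fl",(140,75),.052),("blk fr",(290,60),.052),("base nl",(168,532),.008),("base nr",(350,515),.008)]:
    print(n,np.round(plane(c,np.array(p)/5+o,z),3))
print(np.round(down(90),1),np.round(arm.current_tool_rot(),2))
E
```

```text
[[0.522 0.1   0.046]
 [0.517 0.07  0.046]
 [0.456 0.08  0.046]
 [0.464 0.117 0.046]] [0.4899346  0.09194389 0.046     ]
pl l [ 0.567 -0.168  0.06 ]
pl r [ 0.575 -0.234  0.06 ]
blk nl [ 0.701 -0.143  0.052]
blk nr [ 0.707 -0.216  0.052]
blk fl [ 0.753 -0.139  0.052]
blk fr [ 0.762 -0.211  0.052]
base nl [ 0.536 -0.159  0.008]
base nr [ 0.546 -0.249  0.008]
[[-1.  0.  0.]
 [ 0.  1.  0.]
 [ 0.  0. -1.]] [[ 0.96  0.28 -0.  ]
 [ 0.28 -0.96  0.  ]
 [ 0.   -0.   -1.  ]]
```

Run:
```python
from h import *
c=arm.get_calibration("wrist"); T=arm.current_tool_rot(); p=np.array(arm.current_ee_pos())
for dx in (0,.05,.1): print(dx,proj(c,p+np.array(T)@[dx,0,.2]))
for y in (-102.5,77.5): print(y,arm.solve_ik([.45,.1,.24],down(y)))
print(arm.solve_ik([.541,-.19,.24],down(-83)), arm.solve_ik([.52,-.2,.03],down(-83)))
```

```text
0 [286.13489019 190.57913205]
0.05 [286.16122822 143.34790507]
0.1 [286.18763672  93.63810792]
-102.5 [ 5.10020969e+00  1.33667651e+01  9.70465427e+01 -2.54444375e-14
  6.95866922e+01  1.07600210e+02]
77.5 [ 5.10020969e+00  1.33667651e+01  9.70465427e+01 -2.54444375e-14
  6.95866922e+01 -7.23997903e+01]
[-2.53175897e+01  2.26922986e+01  8.25041156e+01 -2.54444375e-14
  7.48035858e+01  5.76824103e+01] [-2.71785219e+01  3.68912281e+01  9.69349059e+01 -2.54444375e-14
  4.61738660e+01  5.58214781e+01]
```

Run:
```python
from h import *
arm.move_to([.545,-.203,.16],down(-83))
c,im=snap("wrist","w1"); np.save("w1.npy",c,allow_pickle=True)
arm.move_to([.455,.10,.16],down(-102.5))
c,im=snap("wrist","w2"); np.save("w2.npy",c,allow_pickle=True)
print(arm.current_t())
```

```text
3.4167
```

View pics/w1.png

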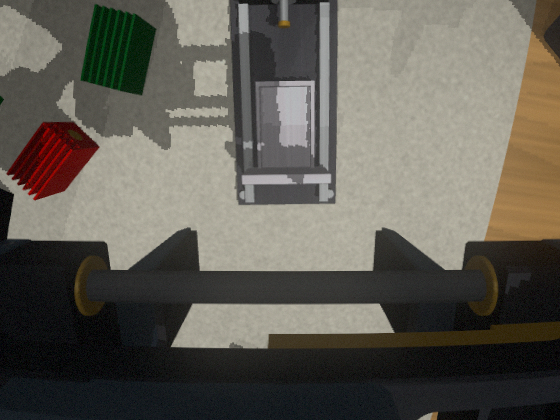

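View pics/w2.png

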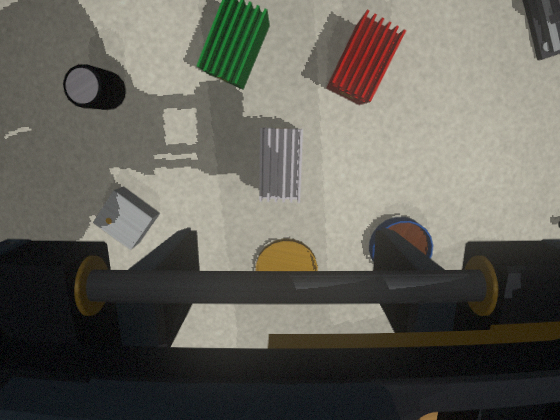

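w1 shows the drawer: front-plate top edge at (242–331,179), pocket at (257–314, 82–168), base near corners (238,204) and (335,203), pin tip at (285,22). w2 shows the finned module top at (262–300, 128–198), standing free of its neighbours.

Run:
```python
import cv2,numpy as np
t=cv2.imread("pics/w1.png"); s=cv2.imread("pics/w2.png")
cv2.imwrite("pics/c3.png",np.clip(cv2.resize(t[60:210,225:350],None,fx=4,fy=4,interpolation=cv2.INTER_CUBIC)*1.0,0,255).astype(np.uint8))
cv2.imwrite("pics/c4.png",cv2.resize(s[115:215,245:320],None,fx=6,fy=6,interpolation=cv2.INTER_CUBIC))
cv2.imwrite("pics/c5.png",np.clip(cv2.resize(t[0:60,225:350],None,fx=6,fy=6,interpolation=cv2.INTER_CUBIC)*1.0,0,255).astype(np.uint8))
```

```text
(no output)
```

View pics/c3.png

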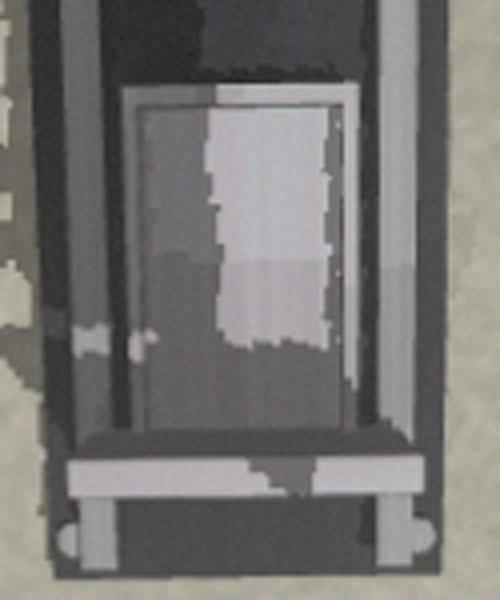

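View pics/c4.png

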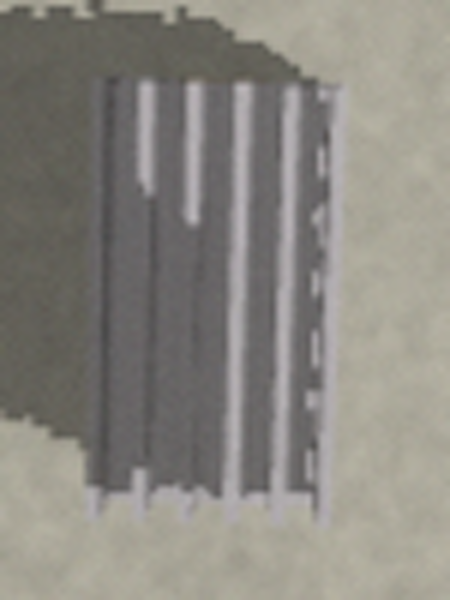

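View pics/c5.png

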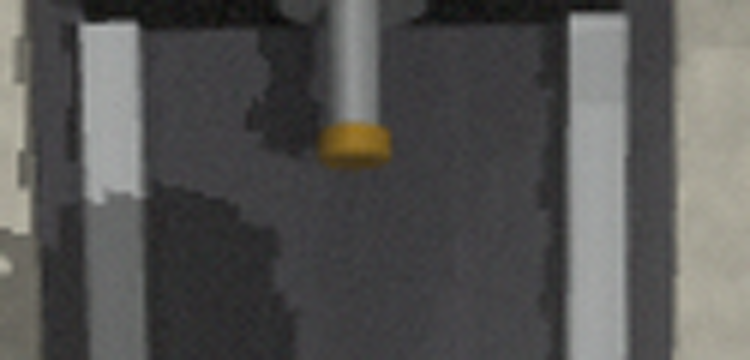

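Run:
```python
from h import *
c=np.load("w2.npy",allow_pickle=True).item()
m=np.array([[93,78],[342,81],[330,522],[85,520]])/6+[245,115]-.4
P=np.array([plane(c,p,.046) for p in m]);print(np.round(P,4),P.mean(0))
print([np.linalg.norm(P[i]-P[(i+1)%4]) for i in range(4)])
d=(P[0]+P[1]-P[2]-P[3])[:2];print("module yaw",np.degrees(np.arctan2(d[1],d[0])))
c=np.load("w1.npy",allow_pickle=True).item()
def q(p,z,o=(225,60),f=4): return plane(c,np.array(p)/f+o-.4,z)
L={"plf":[(68,460),(423,455)],"pln":[(70,497),(425,492)]}
for k,z,a,b in [("plate top far",.06,(68,460),(423,455)),("plate top near",.06,(70,497),(425,492)),("base near",.008,(55,578),(440,575)),("wall far outer",.02,(122,85),(360,83)),("wall far inner",.02,(137,105),(343,104))]:
    A,B=q(a,z),q(b,z);v=A-B;print(k,np.round((A+B)/2,4),np.linalg.norm(v).round(4),"yaw",np.degrees(np.arctan2(-v[0],v[1])).round(2))
print("base edges far",plane(c,np.array([32,10])/6+[225,0]-.4,.008),plane(c,np.array([676,10])/6+[225,0]-.4,.008))
print("tip",plane(c,np.array([355,158])/6+[225,0]-.4,.032))
```

```text
[[0.5251 0.1052 0.046 ]
 [0.5176 0.0731 0.046 ]
 [0.4596 0.0871 0.046 ]
 [0.4672 0.1202 0.046 ]] [0.49236829 0.09639622 0.046     ]
[np.float64(0.0329394904222295), np.float64(0.05970344553483914), np.float64(0.03392472512038507), np.float64(0.05985511329148568)]
module yaw -13.990326004078202
plate top far [ 0.576  -0.1999  0.06  ] 0.0689 yaw 7.79
plate top near [ 0.5689 -0.2011  0.06  ] 0.0693 yaw 7.79
base near [ 0.5411 -0.2046  0.008 ] 0.0909 yaw 7.43
wall far outer [ 0.6495 -0.1899  0.02  ] 0.0503 yaw 7.42
wall far inner [ 0.6453 -0.1902  0.02  ] 0.0436 yaw 7.23
base edges far [ 0.71101649 -0.13524322  0.008     ] [ 0.72204574 -0.22606836  0.008     ]
tip [ 0.68982995 -0.18420161  0.032     ]
```

Run:
```python
from h import *
R=down(-104); m=[.4924,.0964]
arm.grip(.06)
arm.move_to(m+[.09],R)
arm.move_l(m+[.014],R,feed=.08)
print(arm.current_force())
arm.grip(.0); print("w",arm.current_width(),arm.current_force())
arm.move_l(m+[.11],R,feed=.12)
print("w",arm.current_width(),arm.current_force(),arm.current_t())
Rp=down(-90+7.6)
arm.move_to([.55,-.12,.16],Rp)
c,im=snap("wrist","w3");np.save("w3.npy",c,allow_pickle=True); snap("scene","s3")
print(arm.current_ee_pos(),arm.current_t())
```

```text
[-0.1242965  -0.28920997 -0.11256376]
w 0.03373838638690879 [-1.4112101  -0.3876241   4.94961067]
w 0.03412054109045474 [-0.34766853 -0.1360535  -0.69474141] 7.05
[ 0.5495261  -0.11852032  0.15939873] 8.0667
```

View pics/w3.png

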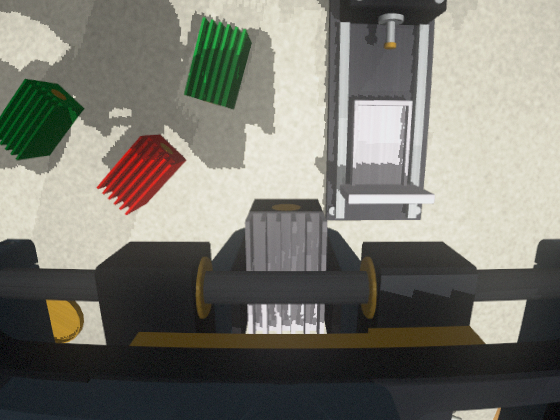

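View pics/s3.png

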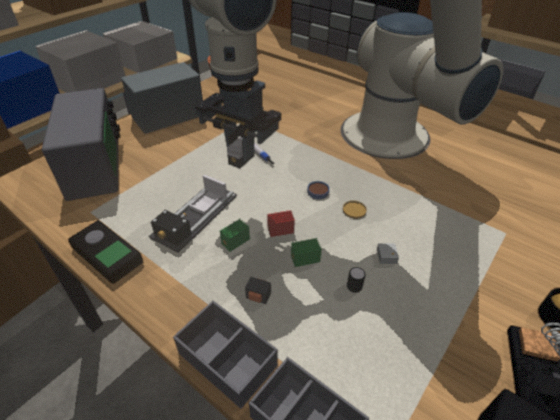

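Run:
```python
from h import *
print(arm.current_ee_pos())
c=np.load("w3.npy",allow_pickle=True).item()
R=np.array(arm.current_tool_rot()); p=np.array(arm.current_ee_pos())
for r in (211,214): print(R.T@(plane(c,(286,r),p[2]+.032)-p))
print("bottom far",R.T@(plane(c,(286,199.5),p[2]-.014)-p))
# fixture recheck: far wall outer, base near
for n,a,b,z in [("base near",(328,219),(424,219.5),.008),("far wall outer",(354,100.5),(412,100.5),.02)]:
    A,B=plane(c,a,z),plane(c,b,z);print(n,(A+B)/2,np.linalg.norm(A-B))
print(arm.current_ee_pos())
```

```text
[ 0.5495261  -0.11852032  0.15939873]
[ 0.033994    0.00046925 -0.03204054]
[ 0.03273608  0.00046782 -0.03203905]
bottom far [0.02908802 0.00045559 0.01396531]
base near [ 0.54192343 -0.20707531  0.008     ] 0.0930907484094277
far wall outer [ 0.64910852 -0.18948237  0.02      ] 0.0503561451222764
[ 0.5495261  -0.11852032  0.15939873]
```

Run:
```python
from h import *
R=down(-90+7.6); u=np.array([.9912,.1323])
t=np.array([.6107,-.1950])-.0015*u
def go(z,feed):
    arm.move_l([*t,z],R,feed=feed)
arm.move_to([*t,.12],R); arm.sleep(.2)
e=np.array(arm.current_ee_pos()); print(e-[*t,.12])
go(.040,.1); arm.sleep(.2); e=np.array(arm.current_ee_pos()); print(e-[*t,.04],arm.current_force())
f0=arm.current_force()[2]
for z in (.034,.030,.028,.027,.026,.025,.024):
    go(z,.03); arm.sleep(.1); f=arm.current_force(); print(z,arm.current_ee_pos()[2],np.round(f,2))
    if abs(f[2]-f0)>2.5: break
snap("wrist","w4"); print(arm.current_t())
```

```text
[-0.0001645   0.00107634  0.00057637]
[ 0.00031534 -0.0001453   0.00061891] [-0.21350022 -0.18457388 -2.10136724]
0.034 0.033937625744002234 [-0.17  0.4  -0.59]
0.03 0.029941135701747983 [-1.32 -0.88 -1.29]
0.028 0.02799735541889156 [ 0.13 -0.03 -1.14]
0.027 0.02699460280514164 [-0.95 -0.24 -1.35]
0.026 0.026164544711008198 [-0.26 -0.19  1.99]
11.8417
```

View pics/w4.png

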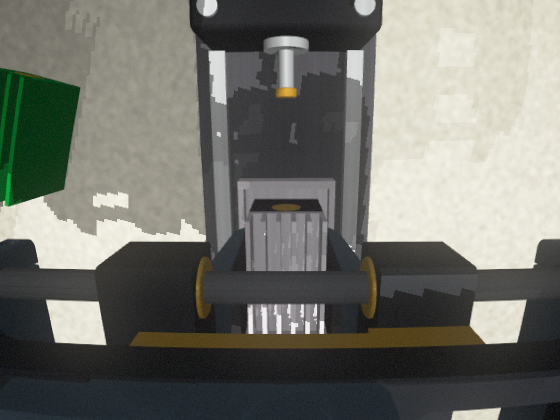

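Run:
```python
from h import *
R=down(-90+7.6); u=np.array([.9912,.1323])
arm.grip(.05); print(arm.current_width(),arm.current_force()); arm.sleep(.3)
p=np.array(arm.current_ee_pos())
arm.move_l([*p[:2],.125],R,feed=.1)
b=np.array([.5685,-.2005])-.045*u
arm.move_l([*b,.125],R,feed=.15)
c,_=snap("wrist","w5");np.save("w5.npy",c,allow_pickle=True);snap("scene","s5")
print(arm.current_t())
```

```text
0.04998137836742635 [0.66218826 0.37727564 0.55009801]
14.5667
```

View pics/w5.png

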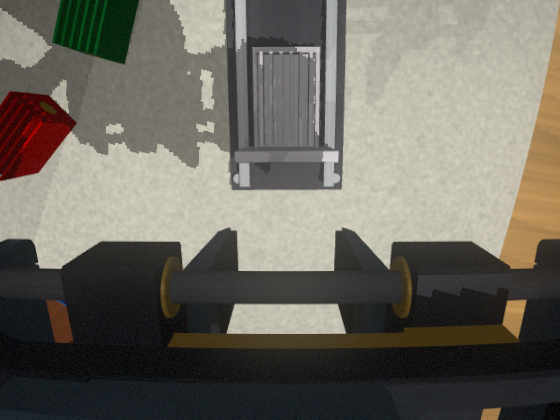

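View pics/s5.png

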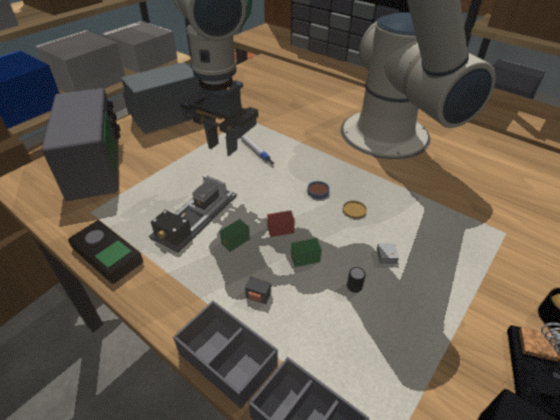

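The module (258–316, 50–148) sits straight in the pocket, released, and the drawer is still open (plate at row ~156). Next I close the fingers and push.

```bash
cat > push.py <<'E'
from h import *
R=down(-90+7.6); u=np.array([.9912,.1323]); n=np.array([-.1323,.9912]); o=np.array([.5685,-.2007])  # plate outer, start
def st(): 
    e=np.array(arm.current_ee_pos()); f=np.mean([arm.current_force() for _ in range(3)],0)
    return (e[:2]-o)@u,(e[:2]-o)@n,e[2],-(f[:2]@u),f[:2]@n,f[2]
def to(s,feed=.03): arm.move_l([*(o+s*u),.03],R,feed=feed)
E
python3 - <<'E'
from push import *
arm.grip(0.0)
b=o-.045*u
arm.move_l([*b,.03],R,feed=.12); arm.sleep(.1)
print(np.round(st(),4))
for s in np.arange(-.03,.0301,.003):
    to(s,.04); v=st(); print(round(s,4),np.round(v,4))
    if v[3]>8: break
c,_=snap("wrist","w6"); print(arm.current_t())
E
```

```text
[-4.460e-02 -3.000e-04  3.080e-02 -5.545e-01  2.528e-01 -7.291e-01]
-0.03 [-2.990e-02  1.000e-04  2.990e-02  1.375e-01 -5.108e-01  2.316e-01]
-0.027 [-0.0269 -0.      0.03    0.1116 -0.5055 -0.4205]
-0.024 [-0.0238 -0.      0.03    0.444   0.8764  0.2199]
-0.021 [-0.0208 -0.      0.03   -0.2392  0.8833 -0.0379]
-0.018 [-0.0178 -0.      0.03   -0.641   0.1232  0.8558]
-0.015 [-0.0148 -0.      0.03    0.4146 -0.4654 -0.2277]
-0.012 [-0.0118  0.      0.03   -0.203  -0.3676 -0.371 ]
-0.009 [-0.0088  0.      0.03    0.1669  0.2979  0.3449]
-0.006 [-5.800e-03 -1.000e-04  3.000e-02 -1.697e-01  2.914e-01 -4.267e-01]
-0.003 [-0.0027 -0.      0.03   -0.6933 -0.8571 -0.053 ]
-0.0 [ 3.000e-04 -0.000e+00  3.000e-02 -3.567e-01 -5.588e-01 -8.569e-01]
0.003 [ 0.0033 -0.      0.03    0.2285  0.2478 -0.0833]
0.006 [ 0.0063 -0.      0.03    0.8425  0.6146 -0.343 ]
0.009 [ 0.0092 -0.      0.03   -0.8623  0.0283 -0.1157]
0.012 [ 1.230e-02 -1.000e-04  3.000e-02 -4.471e-01  3.972e-01  4.010e-02]
0.015 [ 0.0153 -0.      0.03   -0.8439  0.9424  0.3645]
0.018 [ 0.0183 -0.      0.03   -0.4625  0.6103 -0.5158]
0.021 [ 0.0212 -0.      0.03    0.743  -1.0186 -0.1175]
0.024 [ 0.0242 -0.      0.03    0.6478  0.0854 -0.1689]
0.027 [ 0.0272 -0.      0.03    0.254  -0.0648 -0.4988]
0.03 [ 0.0303 -0.      0.03   -0.7201 -0.0148 -0.3616]
22.0333
```

View pics/w6.png

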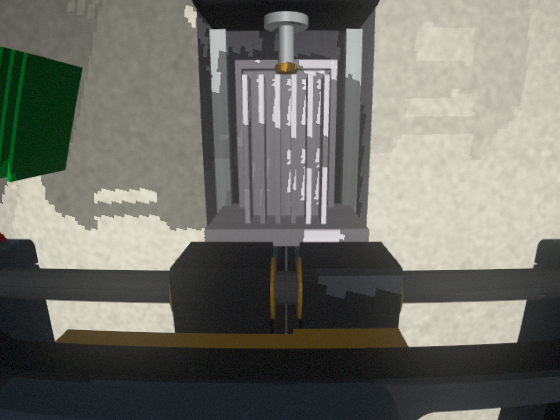

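w6 shows the plate (205–368, 235) moving with the fingers, and the module upright with its end about to meet the pin at (286,70). I'll keep going in finer steps.

Run:
```python
from push import *
s=.03
while s<.075:
    v=st(); s+= .002 if v[3]<7.5 else .0005
    to(s,.02); v=st(); print(round(s,4),np.round(v,4))
    if v[3]>13 : break
snap("wrist","w7"); print(arm.current_t())
```

```text
0.032 [ 0.0321 -0.      0.03    0.0718 -0.5087  0.1952]
0.034 [ 0.0342 -0.      0.03    0.2456  0.0856 -0.3012]
0.036 [ 0.0361 -0.      0.03    0.1523 -0.6074  0.1342]
0.038 [ 0.0379  0.      0.03    1.7538 -0.179  -0.4675]
0.04 [ 3.9800e-02  1.0000e-04  2.9900e-02  3.2433e+00 -1.7350e-01  1.1166e+00]
0.042 [ 0.0418  0.      0.0299  4.4923 -1.0794  0.2349]
0.044 [ 4.3700e-02  1.0000e-04  2.9900e-02  5.4694e+00 -6.5030e-01  1.6520e+00]
0.046 [ 4.5500e-02  1.0000e-04  2.9900e-02  7.5322e+00 -4.0240e-01  2.0200e+00]
0.0465 [ 4.5800e-02  1.0000e-04  2.9900e-02  8.1669e+00 -2.6590e-01  3.8229e+00]
0.047 [ 4.6200e-02  1.0000e-04  2.9900e-02  8.3968e+00 -8.6300e-01  4.4714e+00]
0.0475 [ 4.6400e-02  1.0000e-04  2.9900e-02  9.9648e+00 -6.9620e-01  5.3395e+00]
0.048 [ 4.65000e-02  1.00000e-04  2.99000e-02  1.47061e+01 -2.28720e+00
  7.58320e+00]
25.0833
```

View pics/w7.png

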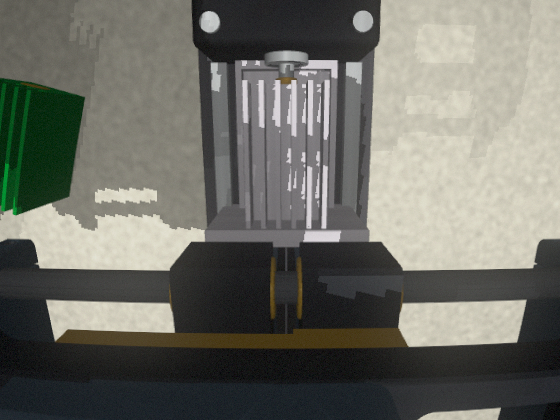

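The position is now held (0.1 mm of travel for +5 N), so this is the stop. I'll firm up to about 22 N and check that it holds.

Run:
```python
from push import *
s=.048
for i in range(8):
    arm.sleep(.15); v=st(); print(round(s,4),np.round(v,4))
    if v[3]>19: break
    s+=.0004; to(s,.01)
for i in range(4):
    arm.sleep(.3); print(np.round(st(),4))
c,_=snap("wrist","w8");np.save("w8.npy",c,allow_pickle=True); snap("scene","s8"); snap("top","t8"); print(arm.current_t())
```

```text
0.048 [ 4.64000e-02  1.00000e-04  2.99000e-02  1.36506e+01 -2.22320e+00
  6.97490e+00]
0.0484 [ 4.65000e-02  1.00000e-04  2.99000e-02  1.59571e+01 -1.85550e+00
  8.85790e+00]
0.0488 [ 4.64000e-02  1.00000e-04  2.99000e-02  1.92865e+01 -2.46340e+00
  1.10663e+01]
[ 4.65000e-02  1.00000e-04  2.99000e-02  1.83548e+01 -2.83460e+00
  1.16668e+01]
[ 4.64000e-02  1.00000e-04  2.99000e-02  1.90544e+01 -3.09010e+00
  1.16926e+01]
[ 4.65000e-02  1.00000e-04  2.99000e-02  1.90781e+01 -2.59740e+00
  1.11597e+01]
[ 4.64000e-02  1.00000e-04  2.99000e-02  1.81735e+01 -2.58290e+00
  1.11260e+01]
27.3833
```

View pics/w8.png

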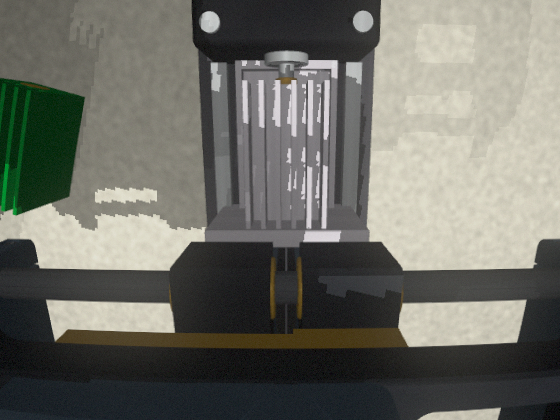

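View pics/s8.png

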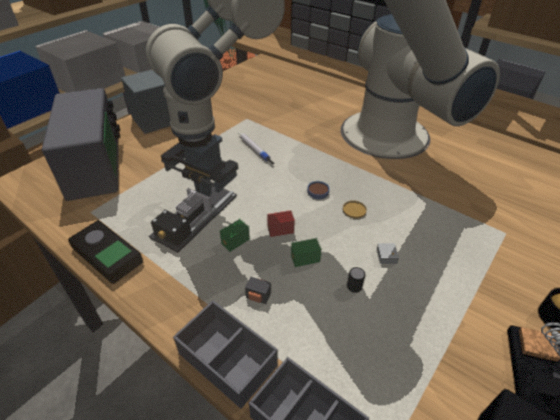

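Run:
```python
from push import *
c=np.load("w8.npy",allow_pickle=True).item()
b=np.array([.5411,-.2046])+.1*u
for n,p,z in [("plate far top L",(206,230),.06),("plate far R",(368,230),.06),("fins far mid",(286,79),.058),("pocket far wall",(286,61.5),.02),("blk top near",(240,59),.052)]:
    P=plane(c,p,z);print(n,np.round(P,4),"fix x,y",np.round([(P[:2]-b)@u,(P[:2]-b)@n_ if 0 else (P[:2]-b)@np.array([-u[1],u[0]])],4))
im=cv2.imread("pics/w8.png");cv2.imwrite("pics/c8.png",cv2.resize(im[45:250,195:380],None,fx=2.9,fy=2.9,interpolation=cv2.INTER_CUBIC))
```

```text
plate far top L [ 0.6354 -0.1576  0.06  ] fix x,y [-0.0003  0.0341]
plate far R [ 0.6445 -0.225   0.06  ] fix x,y [-0.0002 -0.0339]
fins far mid [ 0.6997 -0.1829  0.058 ] fix x,y [0.06   0.0005]
pocket far wall [ 0.7123 -0.1812  0.02  ] fix x,y [0.0728 0.0006]
blk top near [ 0.7057 -0.1635  0.052 ] fix x,y [0.0686 0.0189]
```

View pics/c8.png

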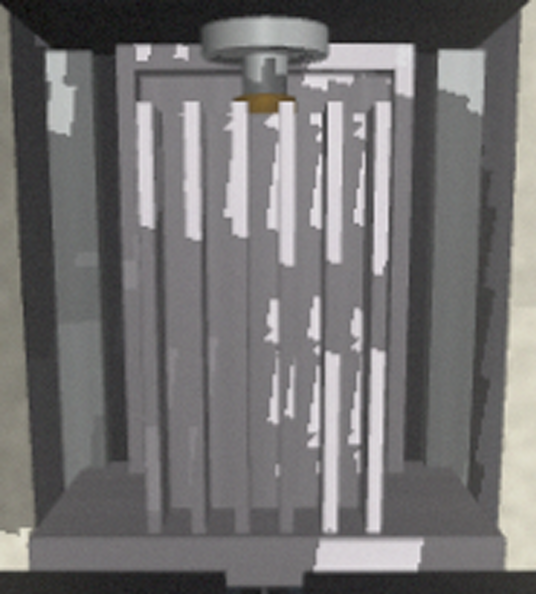

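The plate's inner face is at fixture x ≈ 0.0 mm. The module spans 0 to 60 mm against the plate, with the pin on its end. I'm handing in.

Run:
```python
from push import *
print(np.round(st(),4),np.round(arm.current_dq(),3),arm.current_t())
arm.sign_off()
```

```text
[ 4.65000e-02  2.00000e-04  2.99000e-02  1.90175e+01 -2.10450e+00
  1.16057e+01] [-0.002 -0.055 -0.088 -0.017 -0.037  0.056] 27.3833
the job is handed in; nothing more can be done
```

I laid the finned module upright in the open drawer and let go. I then pushed the drawer shut by its front plate with closed fingers and handed in at 27.4 s, still holding it against the stop; `sign_off` gave no verdict.

**Last checks**
- **Drawer:** the inner face of the front plate measured within about 0.3 mm of the shut position. Pushing harder no longer moved it.
- **Push:** the fingers held steady at about 19 N along the closing direction. The highest reading I saw was about 19 N, far below the 60 N limit.
- **Module and pin:** the module stood upright against the plate, 0 to 60 mm from its inner face and about 0.5 mm off the centre line. The push began to rise about 9–10 mm before the stop, which fits the expected 10 mm of pin travel.
- **Other things:** in the last scene picture they looked unmoved by eye; I did not measure them.

**Disagreements**
- While the module was held, its end face looked about 4 mm out of plumb between top and bottom. It sat flat once placed.
- The last camera view put the block's near edge about 5 mm from its stated position. I read that edge only roughly and did not use it.
- There was also an upward force of about 11 N on the tool at the end, probably friction on the plate.

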